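# Start the cup warmer under the mug

## Task

Warm the drink in the mug: on the cup warmer, press the red power key, then the white plate key on the side where the mug stands, then the green start key, in that order; each key stays down once pressed. Press lightly with the fingertips, leave the other white key up (the glass must stay cold), and leave the mug, the glass and everything else standing where they are.

Things in the scene. Friction and masses are not known exactly. Their poses are not given: they have to be found in the camera images.
- warmer: twin cup warmer, fixed to the island: 145 mm deep (x) by 240 mm wide (y). Origin at the centre of its underside, z up, -x its front (towards the robot), +y its left side as seen by the robot. Along the front edge runs a white console 40 mm deep and 55 mm high with four round keys in a row, 50 mm apart; behind it lie two round black warming plates, 100 mm across, tops 20 mm above the island, centred 17.5 mm behind the origin and 60 mm to the left and right
- power_key_top (a point): red power key, second from the left on the console; its cap is 24 mm across and stands 11 mm above the console; this point is the centre of the cap's top face when it is up, 66 mm above the island, and sinks with it
- start_key_top (a point): green start key, third from the left; its cap is 24 mm across and stands 11 mm above the console; this point is the centre of the cap's top face when it is up, 66 mm above the island, and sinks with it
- left_key_top (a point): white plate key with a dark dot at the left end of the console, for the left plate; its cap is 24 mm across and stands 11 mm above the console; this point is the centre of the cap's top face when it is up, 66 mm above the island, and sinks with it
- right_key_top (a point): white plate key with a dark dot at the right end of the console, for the right plate; its cap is 24 mm across and stands 11 mm above the console; this point is the centre of the cap's top face when it is up, 66 mm above the island, and sinks with it
- power_key (a joint): depth of the red key: 0 = up, 0.008 m = fully down. The key moves straight down: it starts to give at about 3.2 N and needs about 6 N at full depth (4.3 N at 3 mm, where it counts as pressed); it latches, staying as deep as it was pushed
- start_key (a joint): depth of the green key: as the red key
- left_key (a joint): depth of the left plate key: as the red key
- right_key (a joint): depth of the right plate key: as the red key
- red_mug: terracotta-and-white mug, 105 mm high, 90 mm across, loose, standing on one of the two plates (left plate: positive y in the warmer's frame). Origin in the middle of mug and handle together, at its underside; the handle points along its -y to 61 mm, the cup's axis is 15 mm towards its +y
- glass: clear drinking glass, 81 mm across, 92 mm high, loose, on the other plate. Origin at the centre of its underside
- spice_jar: spice jar with green lid, 46 mm across, 106 mm high, loose bystander; origin at the centre of its underside
- salt: grey salt shaker, 44 mm across, 90 mm high, loose bystander; origin at the centre of its underside
- sweets_jar: jar of sweets with red lid, 81 mm across, 163 mm high, loose bystander; origin at the centre of its underside
- tin: low round food tin, 86 mm across, 40 mm high, loose bystander; origin at the centre of its underside
- vanilla: small brown dropper bottle, 33 mm across, 102 mm high, loose bystander; origin at the centre of its underside

How it is judged:
By the outcome, as a careful person would: the job done as asked, in the order asked, and still so for the second after the job is handed in, with the robot touching nothing.
It also fails if it takes over 51 s, if anything falls off the work surface, if the arm or the gripper's body presses on something with over 40 N, if the wrist force passes 120 N, or if a joint passes its speed limit or range.

## Robot

A 6-joint arm with a two-finger parallel gripper is mounted at the origin on the work surface; the furniture and walls round the work are solid. World frame = base frame: x ahead of the robot, y to its left, z up, the work surface at z = 0. Lengths are in m, angles in rad, forces in N, time in s.
With the tool pointing down it reaches from about 0.35 to 0.775 m from the base axis. Payload 5.5 kg.
Tool frame: the origin (TCP) lies between the finger pads; the fingertips stand 17 mm ahead of it and the grasp point (between the pads) lies 2 mm behind it (env.finger_overhang is the distance from the TCP to the fingertips, in m); z points along the fingers, y is the direction in which the jaws open and shut (so a half turn about z gives the same grasp; the last joint's range is limited). The gripper opens to 85 mm and grips with 20 to 120 N. Pads are 22 mm wide; open, the fingers measure 114 mm over their backs; the gripper's body (76 mm by 85 mm) begins 54 mm behind the grasp point. The pads swing forward as they close: fully open they stand 13 mm farther back than shut.
Start: joints at [1.049, 0.313, 0.046, 1.304, 0, 1.431], TCP at [0.214, 0.534, 0.248] pointing down, gripper open.
Joint ranges: [-2.76, 2.76], [-0.86, 1.69], [-1.03, 1.26], [-2.2, 2.34], [-1.47, 1.5], [-3.14, 3.14]. Speed limits (rad/s): [2.57, 2.57, 3.14, 3.14, 3.14, 3.14].

## Interface

Orientations are given as a unit quaternion [w, x, y, z].
In Python, from workcell import env gives the robot as it stands. The module is installed in compiled form; this text tells all that it offers.
- The arm moves only by the tool arm_command, never from a script. Its argument "moves" is a list of rows, each a list of 5 numbers: the closure, from 0 (fully open) to 1 (shut), then the shift along the tool's x, y, z in mm, then the turn about the tool's z in rad. In form: [[fingers, dx, dy, dz, turn], ...]. A call has 1 to 12 rows; each row is the pose to reach, as a shift and turn from the pose commanded when the call began, along the tool's axes at that moment; what a row does not reach only later rows make up. A row lasts 1/10 s, in which the tool goes at most 50 mm and 8.59 degrees, less where a joint would pass 70% of its speed; a pose out of reach is approached as far as the arm can. A call with a gripper value outside its range is refused whole. The fingers move at their own pace and stop on an object; "squeeze" is the grip in N (left out, the last holds). Time passes only in rows, so rows that repeat a pose let the fingers close. It gives the time, the measured TCP pose, the force and the opening at its end, in the units of the state.
- env.get_state(): the state, without advancing time (a new reading comes with each control period).
- env.read_camera(name): name is "scene" or "side" or "wrist"; returns (picture, depth): 400x640x3 uint8, blue, green, red; 400x640 float32, m along the optical axis (not along the pixel's ray), 0 where there is no reading.
- env.get_calibration(name): a dict with "fx", "fy", "cx", "cy" (pixels), "pose" (4x4, takes a point from camera to world coordinates). Camera axes: x right, y down, z forward; pixel columns grow to the right and rows downward; lengths in m; the calibration is good to about 2 mm. A picture is of the moment at which its call begins: read the wrist's pose just before it. get_calibration takes no time and is no camera call; for the wrist camera it gives the pose at the moment of the call.
- env.hand_in(): hands the job in, once; it reports no verdict.
The state is a dict: "clock": time; "joint_pos": joint angles; "qvel": joint speeds; "tau": joint torques, N m; "tcp_pos": TCP position; "orientation": TCP orientation; "wrist_force": force on the tool from outside, world axes, zero at the start; "ft_torque": the same for the moment, N m; "finger_gap": finger opening in m.
Only numpy, scipy, OpenCV 4.12 (cv2) and the standard library are available. Lean on these libraries where they do the work, as an engineer would, in place of code of your own. Each camera call takes 0.05 s, during which the arm holds its last target. There are 200 camera calls.

## Working session

There is one attempt and no reset: what is moved stays moved. The work goes in short steps, Python scripts to look and compute and a tool call to move; the robot and the scene stay as the last step left them, time stands still between calls to the robot, and variables do not carry over. Pictures are saved under pics/ and viewed, about 8 in all and at most 12, crops included, and the job is handed in when it is done.

Besides the shell and the picture viewer there is one more tool, called after "Emit:" as name(argument=value, ...) on one line, values as JSON. arm_command: Moves the arm, as the interface text tells. Its arguments: {"type":"object","properties":{"moves":{"type":"array","items":{"type":"array","items":{"type":"number"}}},"squeeze":{"type":"number"}},"required":["moves"]}

```bash
mkdir -p pics; cat > h.py <<'E'
import numpy as np, cv2
from workcell import env
def snap(name,fn):
    c=env.get_calibration(name); p,d=env.read_camera(name)
    cv2.imwrite(f'pics/{fn}.png',p); np.savez(f'pics/{fn}.npz',d=d,p=p,T=c['pose'],k=[c['fx'],c['fy'],c['cx'],c['cy']])
def pt(fn,u,v,r=2):
    z=np.load(f'pics/{fn}.npz'); w=z['d'][v-r:v+r+1,u-r:u+r+1]; w=w[w>0]; d=np.median(w); fx,fy,cx,cy=z['k']
    return (z['T']@[(u-cx)/fx*d,(v-cy)/fy*d,d,1])[:3].round(4)
E
python3 - <<'E'
from h import *
snap('scene','s1'); snap('wrist','w1')
print(env.get_state(), env.finger_overhang)
E
```

```text
{'clock': 0.1, 'joint_pos': array([1.04939981e+00, 3.13921345e-01, 4.50842286e-02, 1.30361137e+00,
       3.91574274e-05, 1.43119794e+00]), 'qvel': array([-0.00047315, -0.00022285,  0.0045089 , -0.00030614, -0.00025805,
        0.0015087 ]), 'tau': array([ 2.65743351e-03, -4.81725526e+01,  2.99245262e+01,  1.27511012e-02,
       -1.58492185e-04,  2.66542935e-05]), 'tcp_pos': array([0.2140181 , 0.53321804, 0.24749686]), 'orientation': array([-2.86593589e-04,  1.89741659e-01,  9.81833703e-01, -7.75020626e-04]), 'wrist_force': array([-0.02648306,  0.19892837, -0.13266651]), 'ft_torque': array([ 0.01899049, -0.02697645, -0.01600136]), 'finger_gap': 0.08534073122206334} 0.017
```

View pics/s1.png

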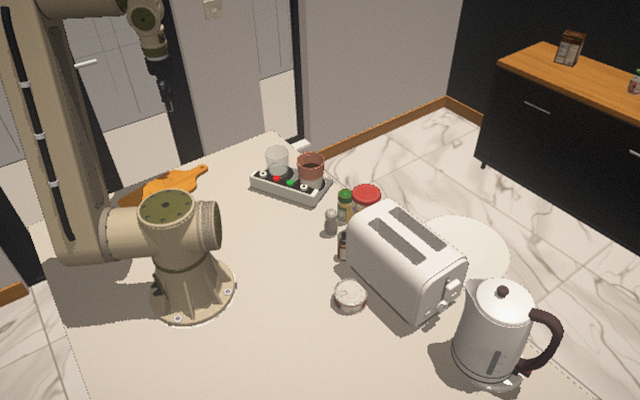

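View pics/w1.png

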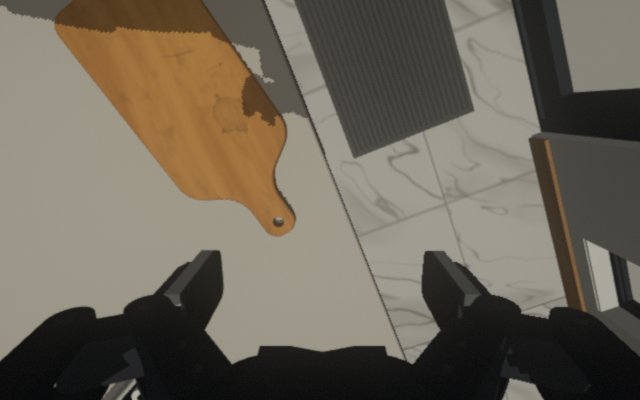

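The scene view shows the warmer near (290,185), with the glass at (277,160), the mug at (310,168), and the jars to the right of it. I'll enlarge that area and measure it.

```bash
python3 - <<'E'
from h import *
p=cv2.imread('pics/s1.png')[130:270,235:395]
cv2.imwrite('pics/s1c.png',cv2.resize(p,None,fx=4.2,fy=4.2,interpolation=cv2.INTER_CUBIC))
for u,v in [(263,174),(277,178),(290,182),(304,187),(310,157),(345,193),(367,190),(331,215),(250,187)]: print(u,v,pt('s1',u,v,1))
print(np.load('pics/s1.npz')['T'].round(3))
E
```

```text
263 174 [0.3703 0.2412 0.0661]
277 178 [0.3961 0.1974 0.0651]
290 182 [0.4186 0.156  0.0645]
304 187 [0.4402 0.1092 0.0643]
310 157 [0.513  0.178  0.1074]
345 193 [ 0.4928 -0.0296  0.1075]
367 190 [ 0.5091 -0.1055  0.1621]
331 215 [ 0.4187 -0.0598  0.0838]
250 187 [0.3356 0.2795 0.0033]
[[ 0.81  -0.403  0.427 -0.165]
 [-0.587 -0.534  0.609 -0.838]
 [-0.017 -0.744 -0.668  1.004]
 [ 0.     0.     0.     1.   ]]
```

View pics/s1c.png

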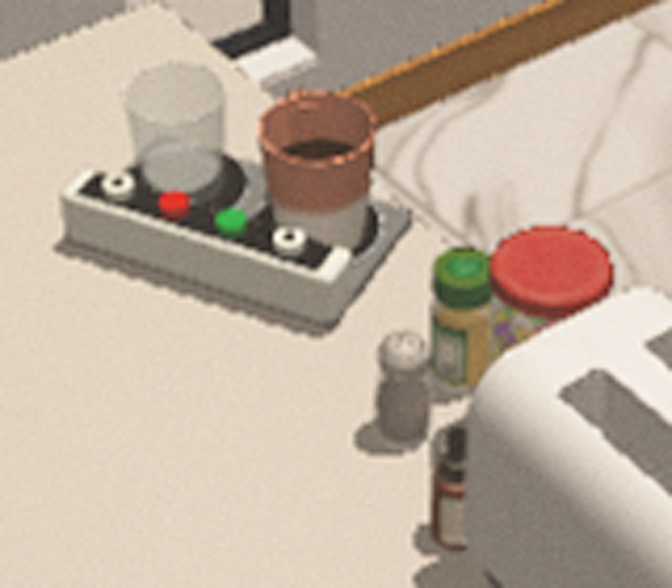

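The glass stands on the left plate and the mug on the right plate, so the keys are red, right white, green. In the crop they sit at left (118,184), red (175,205), green (231,221) and right (289,239). I'll work out the approach above the console.

```bash
python3 - <<'E'
from h import *
from scipy.spatial.transform import Rotation as R
s=env.get_state(); q=s['orientation']; M=R.from_quat(np.r_[q[1:],q[0]]).as_matrix(); t=s['tcp_pos']
C=np.load('pics/w1.npz')['T']; print('cam in tool',(M.T@(C[:3,3]-t)*1000).round(), 'axes',(M.T@C[:3,:3]).round(2))
c=np.mean([pt('s1',u,v,1) for u,v in [(263,174),(277,179),(290,183),(304,187)]],0); print(c)
r=np.array([.47,-.883]); f=-np.array([.883,.47])
tgt=np.r_[c[:2]+f*.06, .25]; print(tgt,'tool shift mm',(M.T@(tgt-t)*1000).round())
E
```

```text
cam in tool [  67.    0. -125.] axes [[-0.   -0.96 -0.26]
 [ 1.    0.   -0.  ]
 [ 0.   -0.26  0.96]]
[0.4044   0.172875 0.0659  ]
[0.35142  0.144675 0.25    ] tool shift mm [-272. -309.   -2.]
```

Emit:
arm_command(moves=[[1, -272, -309, 0, -0.87], [1, -272, -309, 0, -0.87], [1, -272, -309, 0, -0.87], [1, -272, -309, 0, -0.87], [1, -272, -309, 0, -0.87], [1, -272, -309, 0, -0.87], [1, -272, -309, 0, -0.87], [1, -272, -309, 0, -0.87], [1, -272, -309, 0, -0.87], [1, -272, -309, 0, -0.87], [1, -272, -309, 0, -0.87], [1, -272, -309, 0, -0.87]], squeeze=20)

```text
clock: 1.3
tcp_pos: [0.3512, 0.146, 0.2481]
orientation: [-0.0, -0.242, 0.97, 0.0]
wrist_force: [0.4, 0.6, -0.2]
finger_gap: 0.0001
```

```bash
python3 - <<'E'
from h import *
snap('wrist','w2'); s=env.get_state(); print(s['tcp_pos'],s['orientation'],s['joint_pos'],s['finger_gap'])
E
```

```text
[0.35106593 0.14639438 0.24815652] [-2.00515205e-04 -2.42545332e-01  9.70140032e-01  2.02046732e-04] [ 1.82880760e-01 -6.49819109e-02 -3.91661837e-01  1.24454174e+00
  3.78423180e-04 -3.07096678e-01] -0.0003810942290157419
```

View pics/w2.png

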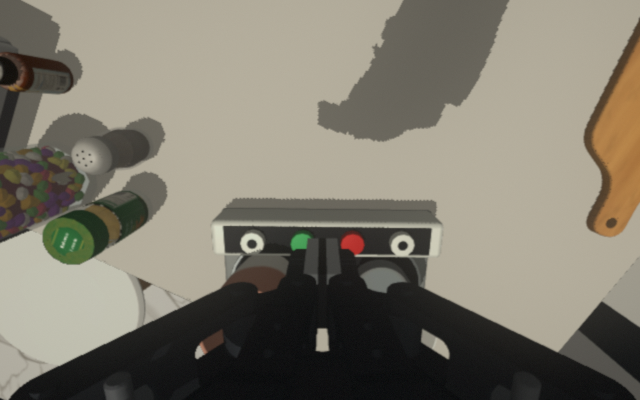

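The wrist view shows the right white key at (252,243), green (302,243), red (352,243) and left (402,243). Part of the mug is at (265,280), behind the right key.

```bash
python3 - <<'E'
from h import *
from scipy.spatial.transform import Rotation as R
s=env.get_state(); q=s['orientation']; M=R.from_quat(np.r_[q[1:],q[0]]).as_matrix(); t=s['tcp_pos']
print('x',M[:,0].round(3))
K={}
for n,u,v in [('right',243,243),('right',261,243),('green',301,243),('red',352,243),('left',411,243),('left',393,243)]:
    P=pt('w2',u,v,1); K.setdefault(n,[]).append(P); print(n,P)
for n in K:
    P=np.mean(K[n],0); print(n,P.round(4),'tool',(M.T@(P-t)*1000).round(1))
# objects above 75 mm near console, in the scene and wrist clouds, in tool frame
for fn in ('s1','w2'):
    z=np.load(f'pics/{fn}.npz'); v,u=np.mgrid[:400,:640]; fx,fy,cx,cy=z['k']; d=z['d']
    X=np.stack([(u-cx)/fx*d,(v-cy)/fy*d,d],-1)[d>0]@z['T'][:3,:3].T+z['T'][:3,3]
    L=(X-t)@M*1000
    m=(X[:,2]>.075)&(X[:,2]<.14)&(abs(L[:,1])<150)&(L[:,0]<-40)&(L[:,0]>-200)
    for lo in range(-150,150,20):
        k=m&(L[:,1]>=lo)&(L[:,1]<lo+20)
        if k.sum()>3: print(fn,'toolY',lo,'nearest x',np.percentile(L[k,0],[50,97,100]).round(),'ztop',X[k,2].max().round(3),k.sum())
E
```

```text
x [-0.882 -0.471  0.   ]
right [0.4422 0.1065 0.0661]
right [0.4339 0.1223 0.0659]
green [0.4152 0.1573 0.066 ]
red [0.3917 0.2021 0.0655]
left [0.364  0.2536 0.066 ]
left [0.3724 0.2379 0.066 ]
right [0.438  0.1144 0.066 ] tool [-61.7 -69.3 182.1]
green [0.4152 0.1573 0.066 ] tool [-61.8 -20.6 182.1]
red [0.3917 0.2021 0.0655] tool [-62.1  29.9 182.7]
left [0.3682 0.2458 0.066 ] tool [-61.9  79.5 182.2]
s1 toolY -130 nearest x [-117. -106. -104.] ztop 0.127 9
s1 toolY -110 nearest x [-102.  -87.  -85.] ztop 0.128 146
s1 toolY -90 nearest x [-87. -78. -76.] ztop 0.129 148
s1 toolY -70 nearest x [-150.  -79.  -77.] ztop 0.126 152
s1 toolY -50 nearest x [-146.  -84.  -81.] ztop 0.128 165
s1 toolY -30 nearest x [-132. -106. -101.] ztop 0.127 67
s1 toolY 10 nearest x [-126. -111. -109.] ztop 0.114 53
s1 toolY 30 nearest x [-108.  -95.  -94.] ztop 0.116 89
s1 toolY 50 nearest x [-100.  -90.  -87.] ztop 0.116 95
s1 toolY 70 nearest x [-164.  -94.  -90.] ztop 0.114 96
s1 toolY 90 nearest x [-147. -115. -104.] ztop 0.113 95
w2 toolY -110 nearest x [-140.  -92.  -89.] ztop 0.126 327
w2 toolY -90 nearest x [-84. -81. -81.] ztop 0.107 203
w2 toolY -70 nearest x [-82. -80. -80.] ztop 0.125 409
w2 toolY -50 nearest x [-86. -82. -82.] ztop 0.122 230
w2 toolY 30 nearest x [-100.  -99.  -98.] ztop 0.092 43
w2 toolY 50 nearest x [-97. -95. -95.] ztop 0.101 183
w2 toolY 70 nearest x [-97. -96. -96.] ztop 0.081 15
w2 toolY 90 nearest x [-146. -138. -136.] ztop 0.112 195
```

Emit:
arm_command(moves=[[1, -30, 15, 40, 0], [1, -57, 30, 70, 0], [1, -57, 30, 110, 0], [1, -57, 30, 140, 0], [1, -57, 30, 155, 0], [1, -57, 30, 155, 0], [1, -57, 30, 155, 0]])

```text
clock: 2.05
tcp_pos: [0.3874, 0.1998, 0.0935]
orientation: [-0.0, -0.243, 0.97, 0.0]
wrist_force: [-0.1, 0.4, -0.1]
finger_gap: -0.0
```

```bash
python3 - <<'E'
from h import *
from scipy.spatial.transform import Rotation as R
snap('side','d1'); snap('wrist','w3')
s=env.get_state(); q=s['orientation']; M=R.from_quat(np.r_[q[1:],q[0]]).as_matrix(); t=s['tcp_pos']
print(t,'tip z',t[2]-.017,s['wrist_force'],'red in tool',(M.T@(np.array([.3917,.2021,.066])-t)*1000).round(1))
E
```

```text
[0.38854281 0.19969419 0.09448315] tip z 0.07748314616396991 [-0.52628824 -0.27329673  1.389213  ] red in tool [-3.9  0.6 28.5]
```

View pics/d1.png

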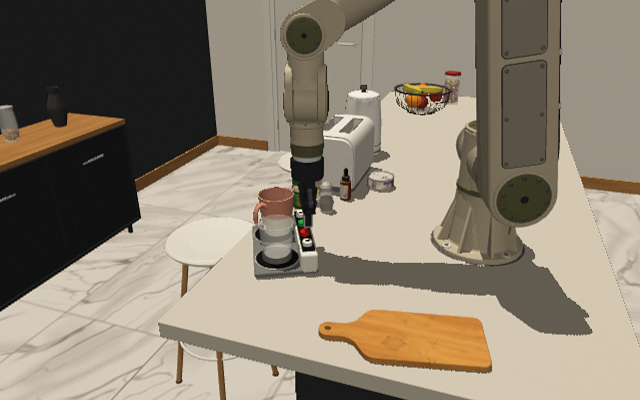

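View pics/w3.png

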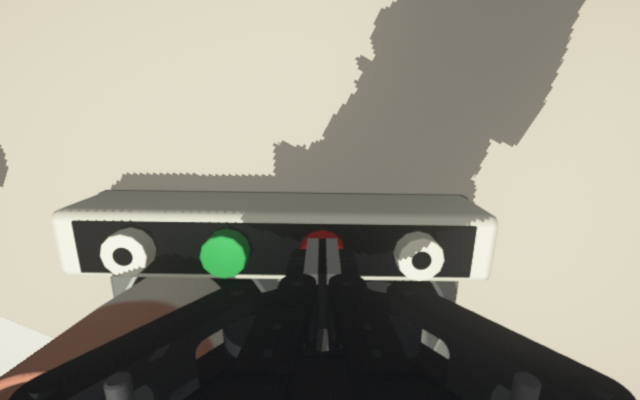

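The closed fingertips are centred above the red key at (322,243), and the mug handle points backwards, away from the keys. I'll press gently now.

Emit:
arm_command(moves=[[1, 0, 0, 7, 0], [1, 0, 0, 11, 0], [1, 0, 0, 13, 0], [1, 0, 0, 15, 0], [1, 0, 0, 16, 0], [1, 0, 0, 17, 0], [1, 0, 0, 17, 0]])

```text
clock: 2.85
tcp_pos: [0.3884, 0.199, 0.0766]
orientation: [0.001, -0.242, 0.97, 0.0]
wrist_force: [0.7, 1.0, 3.6]
finger_gap: 0.0002
```

Emit:
arm_command(moves=[[1, 0, 0, 0.5, 0], [1, 0, 0, 0.5, 0]])

```text
clock: 3.05
tcp_pos: [0.3884, 0.199, 0.0761]
orientation: [0.001, -0.242, 0.97, 0.0]
wrist_force: [1.0, 1.7, 4.4]
finger_gap: 0.0001
```

```bash
python3 - <<'E'
from h import *
for i in range(5):
    env.read_camera('side'); s=env.get_state(); print(s['tcp_pos'].round(4),s['wrist_force'].round(2))
E
```

```text
[0.3884 0.199  0.0761] [1.05 2.3  4.72]
[0.3884 0.199  0.0761] [1.23 2.29 4.86]
[0.3884 0.199  0.0761] [0.9  2.35 4.96]
[0.3884 0.199  0.0761] [1.75 1.64 5.84]
[0.3884 0.199  0.0761] [1.7  2.68 5.21]
```

Force has settled at about 5 N, which means the red key is roughly 5 mm down. I'll lift and move above the right key.

Emit:
arm_command(moves=[[1, 0, 0, -15, 0], [1, 0, 0, -40, 0], [1, 1, -48, -40, 0], [1, 2, -95, -40, 0], [1, 2, -99, -40, 0], [1, 2, -99, -25, 0], [1, 2, -99, -18, 0], [1, 2, -99, -18, 0], [1, 2, -99, -18, 0]])

```text
clock: 4.2
tcp_pos: [0.4315, 0.1108, 0.0934]
orientation: [-0.001, -0.242, 0.97, 0.0]
wrist_force: [0.0, 0.2, 0.4]
finger_gap: 0.0003
```

```bash
python3 - <<'E'
from h import *
from scipy.spatial.transform import Rotation as R
snap('wrist','w4')
s=env.get_state(); q=s['orientation']; M=R.from_quat(np.r_[q[1:],q[0]]).as_matrix(); t=s['tcp_pos']
print(t,'tip z',t[2]-.017,s['wrist_force'],'right in tool',(M.T@(np.array([.438,.1144,.066])-t)*1000).round(1))
E
```

```text
[0.43203376 0.1108356  0.09380027] tip z 0.07680026644048296 [0.52042576 0.39538971 0.24672012] right in tool [-7.   0.3 27.8]
```

View pics/w4.png

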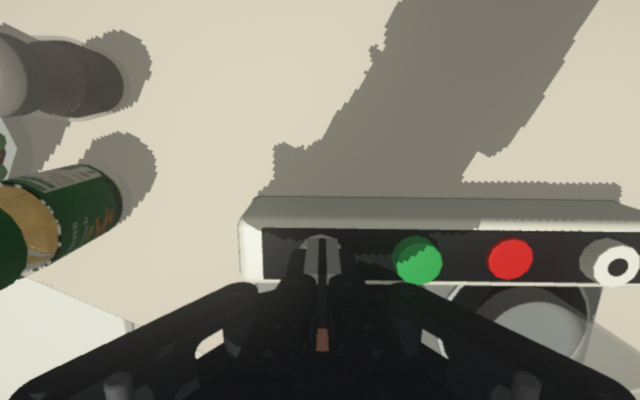

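The tips are on the front half of the right key at (322,245), and the red key at (511,259) is visibly sunk. I'll check its depth, then press the right key.

```bash
python3 - <<'E'
from h import *
for u,v in [(418,264),(511,259),(597,262)]: print(pt('w4',u,v,3))
E
```

```text
[0.4161 0.1578 0.0658]
[0.3928 0.2029 0.0588]
[0.373  0.237  0.0654]
```

Emit:
arm_command(moves=[[1, 0, 0, 7, 0], [1, 0, 0, 11, 0], [1, 0, 0, 13, 0], [1, 0, 0, 15, 0], [1, 0, 0, 16, 0], [1, 0, 0, 17, 0], [1, 0, 0, 17, 0], [1, 0, 0, 17.5, 0], [1, 0, 0, 17.5, 0], [1, 0, 0, 17.5, 0], [1, 0, 0, 17.5, 0]])

```text
clock: 5.35
tcp_pos: [0.4326, 0.1106, 0.0764]
orientation: [0.0, -0.242, 0.97, 0.0]
wrist_force: [-1.3, 3.0, 5.3]
finger_gap: 0.0002
```

Red is about 7 mm down, and the right key now takes about 5.3 N. Next is green: 49 mm along +y, clear of the mug.

Emit:
arm_command(moves=[[1, 0, 0, -15, 0], [1, 0, 0, -30, 0], [1, -1, 30, -30, 0], [1, -2, 49, -30, 0], [1, -2, 49, -18, 0], [1, -2, 49, -18, 0], [1, -2, 49, -18, 0]])

```text
clock: 6.05
tcp_pos: [0.4109, 0.1541, 0.0939]
orientation: [-0.001, -0.242, 0.97, -0.0]
wrist_force: [-0.3, -0.5, -0.2]
finger_gap: 0.0001
```

```bash
python3 - <<'E'
from h import *
from scipy.spatial.transform import Rotation as R
snap('wrist','w5')
s=env.get_state(); q=s['orientation']; M=R.from_quat(np.r_[q[1:],q[0]]).as_matrix(); t=s['tcp_pos']
print(t,s['wrist_force'],'green in tool',(M.T@(np.array([.4152,.1573,.066])-t)*1000).round(1))
for u,v in [(210,262),(225,262),(232,255),(418,262)]: print(pt('w5',u,v,2))
E
```

```text
[0.41125566 0.15418538 0.09418664] [0.44229145 0.63766397 0.65707437] green in tool [-5.   0.9 28.2]
[0.4478 0.1078 0.059 ]
[0.444  0.1148 0.0593]
[0.4384 0.1164 0.0596]
[0.3967 0.2044 0.0587]
```

The right key is about 6.5 mm down. Pressing green now.

Emit:
arm_command(moves=[[1, 0, 0, 7, 0], [1, 0, 0, 11, 0], [1, 0, 0, 13, 0], [1, 0, 0, 15, 0], [1, 0, 0, 16, 0], [1, 0, 0, 17, 0], [1, 0, 0, 17, 0], [1, 0, 0, 17.5, 0], [1, 0, 0, 17.5, 0], [1, 0, 0, 17.5, 0], [1, 0, 0, 17.5, 0]])

```text
clock: 7.2
tcp_pos: [0.4115, 0.1544, 0.0769]
orientation: [0.0, -0.242, 0.97, -0.0]
wrist_force: [0.2, -4.4, 5.6]
finger_gap: -0.0002
```

Emit:
arm_command(moves=[[1, 0, 0, -15, 0], [1, 0, 0, -50, 0], [1, 0, 0, -100, 0], [1, 30, 0, -140, 0], [1, 57, 10, -170, 0], [1, 57, 20, -170, 0], [1, 57, 20, -170, 0], [1, 57, 20, -170, 0]])

```text
clock: 8.0
tcp_pos: [0.3514, 0.1459, 0.2457]
orientation: [-0.001, -0.242, 0.97, 0.0]
wrist_force: [0.6, -0.4, 0.7]
finger_gap: 0.0002
```

```bash
python3 - <<'E'
from h import *
snap('wrist','w6'); snap('scene','s2')
print(env.get_state()['tcp_pos'],env.get_state()['wrist_force'])
for n,u,v in [('right',243,243),('right',261,243),('green',301,243),('red',352,243),('left',411,243),('left',393,243)]: print(n,pt('w6',u,v,1))
a,b=[cv2.imread(f'pics/{n}.png')[130:270,235:395] for n in ('s1','s2')]
cv2.imwrite('pics/cmp.png',cv2.resize(np.vstack([np.hstack([a,b]),np.hstack([cv2.imread('pics/w6.png')[190:330,160:320],cv2.imread('pics/w6.png')[190:330,300:460]])]),None,fx=2.1,fy=2.1,interpolation=cv2.INTER_CUBIC))
E
```

```text
[0.3514078  0.14562538 0.24537713] [0.55451908 0.4614604  0.02107989]
right [0.4445 0.1063 0.0592]
right [0.4359 0.1223 0.0592]
green [0.4167 0.1577 0.0601]
red [0.393  0.2032 0.059 ]
left [0.3635 0.2524 0.0661]
left [0.372  0.237  0.0654]
```

View pics/cmp.png

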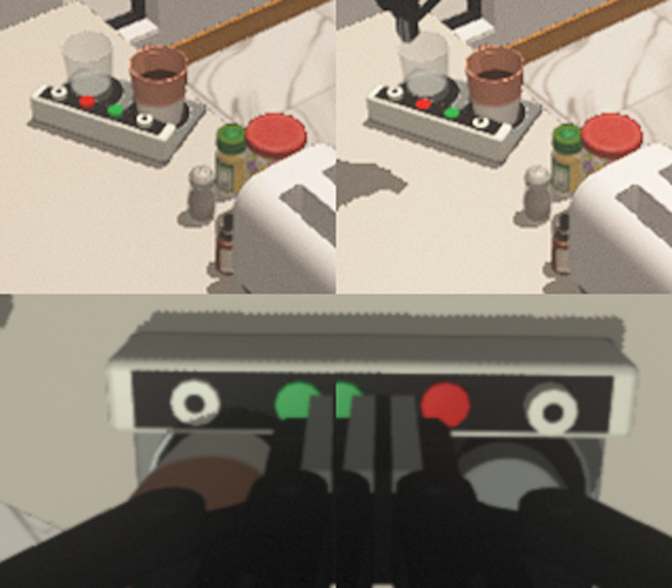

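Before and after match: the mug, glass and jars haven't moved. Red, green and right are down, and left is still up. I'm handing in.

```bash
python3 -c "
from workcell import env
print(env.hand_in())"
```

```text
the job is handed in; nothing more can be done
None
```

The job is done and handed in at about 8 s on the robot's clock. The mug stood on the right plate, so with the gripper shut I pressed the red power key, then the right white key, then the green start key, each at about 5 to 6 N.

My last depth check put red and right about 7 mm down and green about 6 mm down, all past the 3 mm that counts as pressed. The left key was still up at 66 mm.

The before and after pictures show the mug, glass, spice jar, salt, sweets jar and vanilla unmoved; the tin was outside those crops, and the arm never went near it. The gripper ended clear of everything, with wrist force near zero.

Green took a sideways force of about 4 N while held down. No check failed.

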